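# Slide the white tile out over the end of the ware board

## Robot

A 6-joint arm with a two-finger parallel gripper is mounted at the origin on the work surface. World frame = base frame: x ahead of the robot, y to its left, z up, the work surface at z = 0. Lengths are in m, angles in rad, forces in N, time in s.
With the tool pointing down it reaches from about 0.425 to 1.125 m from the base axis. Payload 14.9 kg.
Tool frame: the origin (TCP) lies on the centre line of the jaws, within the pads' length; the fingertips stand 11 mm ahead of it and the grasp point (between the pads) lies 8 mm behind it; x points along the fingers, z is the direction in which the jaws open and shut, and the axes are right-handed (so a half turn about x gives the same grasp; the last joint's range is limited). The gripper opens to 91 mm and grips with 3 to 60 N. Pads are 32 mm wide; open, the fingers measure 118 mm over their backs; the gripper's body (76 mm by 178 mm) begins 60 mm behind the grasp point.
Start: joints at [1.109, 0.379, 1.734, -0, 1.028, -0.033], TCP at [0.291, 0.637, 0.225] pointing down, gripper open.
Joint ranges: [-2.77, 2.77], [-0.74, 2.19], [0, 2.66], [-1.06, 4.2], [0.31, 2.87], [-3.08, 3.08]. Speed limits (rad/s): [1.89, 1.89, 2.39, 3.14, 3.14, 3.14].

## Interface

Orientations are given as a unit quaternion [x, y, z, w].
In Python, from rig import * gives the robot as it stands.
- The arm moves only by the tool step_arm, never from a script. Its argument "motion" is a list of rows, each an object of numbers: "x", "y", "z": the shift along the tool's x, y, z in mm; "ax", "ay", "az": the turn, a rotation vector about the tool's x, y, z in rad. A call has exactly 10 rows; each row is the pose to reach, as a shift and turn from the pose measured when the call began, along the tool's axes at that moment; what a row does not reach only later rows make up. A row lasts 1/8 s, in which the tool goes at most 62.5 mm and 10.7 degrees, less where a joint would pass 70% of its speed; a pose out of reach is approached as far as the arm can. A call with a gripper value outside its range is refused whole. "grip" is the finger opening in mm, from 0 to 91.2, set as the call begins (left out, the last holds). The fingers move at their own pace and stop on an object; "newtons" is the grip in N (left out, the last holds). Time passes only in rows, so rows that repeat a pose let the fingers close, or fill a call up. It gives the time, the measured TCP pose, the force and the opening at its end, in the units of the state.
- read_state(): the state, without advancing time (a new reading comes with each control period).
- snapshot(name): name is "side" or "top"; returns (picture, depth): 384x512x3 uint8, red, green, blue; 384x512 float32, m along the optical axis (not along the pixel's ray), 0 where there is no reading.
- camera_info(name): a dict with "fov_y" (degrees; the focal length in pixels is half the picture's height over the tangent of half this angle, whatever the lens; pixels are square), "cx", "cy" (the principal point, pixels), "world_from_camera" (4x4, takes a point from camera to world coordinates). Camera axes: x right, y down, z forward; pixel columns grow to the right and rows downward; lengths in m; the calibration is good to about 2 mm. A picture is of the moment at which its call begins. camera_info takes no time and is no camera call.
- job_done(): hands the job in, once; it reports no verdict.
The state is a dict: "time_s": time; "q": joint angles; "dq": joint speeds; "joint_torque": joint torques, N m; "tcp_pos": TCP position; "tool_rot": TCP orientation; "wrist_force": force on the tool from outside, world axes, zero at the start; "torque": the same for the moment, N m; "gripper_width": opening from 0.0 (shut) to 1.0 (fully open).
Only numpy, scipy, OpenCV 4.12 (cv2) and the standard library are available. Lean on these libraries where they do the work, as an engineer would, in place of code of your own. Each camera call takes 0.05 s, during which the arm holds its last target. There are 200 camera calls.

## Task

The white-glazed tile lies flat on the ware board, so no one can get hold of its edge. Using your fingertips, push it along the board, out over the end of the board it lies nearest to, until about a third of its length sticks out past that end, with the tile lying straight along the board and neither long side hanging over the board's sides. Only slide it, never lift it, and leave the blue tile, the little vase on the board and everything else where they are.

Things in the scene. Friction and masses are not known exactly. Their poses are not given: they have to be found in the camera images.
- board: ware board, a pale pine plank 160 mm wide (its x) x 600 mm long (its y) x 20 mm thick, standing on four 50 mm kiln props; it is fixed and cannot move. Origin: on the bench, under the plank's centre; z up. The plank's top is 70 mm above the origin, its two ends lie at y = +300 and y = -300 mm, its long sides at x = +80 and -80 mm. Its long axis runs roughly across in front of the robot
- tile_white: loose stoneware tile with a white-glazed top and reddish bare clay edges, 100 mm (its x) x 150 mm (its y) x 7 mm thick, about 0.2 kg, two small dark screw holes near its ends. Origin: centre of its underside; z up. It lies glazed side up on the board towards one end, its long side roughly along the board, turned by up to about 15 degrees; slides with ordinary friction
- tile_blue: a tile of the same size with a blue-glazed top, lying on the board towards the other end; to be left alone. Origin: centre of its underside
- vase: little reddish bud vase, 48 mm across and 60 mm tall, standing near the middle of the board between the tiles; to be left alone. Origin: centre of its foot
- sculpture: white birch-trunk sculpture with a pointed top and green fir trees painted round its foot, 112 mm across and 228 mm tall, standing on a low white base board at the right. Origin: centre of its foot
- jar: jar with a yellow lid, 64 mm across and 85 mm tall, standing on the bench beyond the board. Origin: centre of its foot
- bowl: white water bowl, 120 mm across and 55 mm tall, on the bench beyond the board. Origin: centre of its foot
- brush: glaze brush 180 mm long lying on the bench left of the board. Origin: under its middle
- clay_tool: wooden modelling tool about 170 mm long lying on the bench at the right, between robot and board. Origin: under its middle
There are look-alikes about, which are no part of the job. What is shaped like the tile_white but pink or yellow is not meant.

How it is judged:
At the end, for the whole second after the job is handed in: The white tile lies flat and at rest on the board with 35 to 65 mm of its 150 mm length past one end (a third is 50 mm), within 8 degrees of the board's direction and its centre within 30 mm of the board's centre line ((y of tile_white in the frame of board between 0.26 and 0.29 m or y of tile_white in the frame of board between -0.29 and -0.26 m) and x of tile_white in the frame of board between -0.03 and 0.03 m and angle between the y axis of tile_white and the y axis of board, either way round below 0.14 rad and z of tile_white in the frame of board between 0.066 and 0.073 m and angle between tile_white's own z axis and vertical below 0.04 rad and linear speed of tile_white below 0.01 m/s); the robot touches nothing.
It fails at once if the white tile is lifted or tipped off the board (z of tile_white in the frame of board above 0.08 m or z of tile_white in the frame of board below 0.055 m or angle between tile_white's own z axis and vertical above 0.2 rad).
It fails at once if the white tile is pushed with anything but the fingers (contact force between the arm and tile_white above 2 N).
It fails at once if the blue tile is moved by more than 10 mm (distance of tile_blue from where it was at the start of the episode above 0.01 m).
It fails at once if the vase is moved by more than 10 mm or tipped (distance of vase from where it was at the start of the episode above 0.01 m or angle between vase's own z axis and vertical above 0.3 rad).
It fails at once if something else on the bench is moved by more than 20 mm (distance of any of sculpture, jar, bowl, brush, clay_tool from where it was at the start of the episode above 0.02 m).
It also fails if it takes over 38 s, if anything falls off the work surface, if the arm or the gripper's body presses on something with over 40 N, if the wrist force passes 120 N, or if a joint passes its speed limit or range.

## Working session

There is one attempt and no reset: what is moved stays moved. The work goes in short steps, Python scripts to look and compute and a tool call to move; the robot and the scene stay as the last step left them, time stands still between calls to the robot, and variables do not carry over. Pictures are saved under pics/ and viewed, about 8 in all and at most 12, crops included, and the job is handed in when it is done.

Besides the shell and the picture viewer there is one more tool, called after ">>>" as name(argument=value, ...), one argument or row to a line, values as JSON. step_arm: Moves the arm, as the interface text tells. Its arguments: {"type":"object","properties":{"motion":{"type":"array"},"grip":{"type":"number"},"newtons":{"type":"number"}},"required":["motion"]}

```bash
mkdir -p pics
cat > h.py <<'E'
from rig import *
import numpy as np, cv2
def snap(n,f):
    p,d=snapshot(n); cv2.imwrite(f'pics/{f}.png',cv2.cvtColor(p,cv2.COLOR_RGB2BGR)); np.save(f'pics/{f}.npy',d); return p,d
def ray(n,uv,z):
    c=camera_info(n); T=np.array(c['world_from_camera']); f=192/np.tan(np.radians(c['fov_y'])/2)
    uv=np.atleast_2d(np.asarray(uv,float)); d=np.c_[(uv[:,0]-c['cx'])/f,(uv[:,1]-c['cy'])/f,np.ones(len(uv))]@T[:3,:3].T
    o=T[:3,3]; return o+d*((z-o[2])/d[:,2])[:,None]
E
python3 - <<'E'
from h import *
p,d=snap('top','t0'); q,e=snap('side','s0')
for n in('top','side'): print(camera_info(n))
print(read_state())
E
```

```text
{'fov_y': 49.084613433656195, 'cx': 262.2510574491493, 'cy': 182.8318183243349, 'world_from_camera': array([[-0.02202721, -0.99135435,  0.12934971,  0.28079594],
       [-0.99973108,  0.02277987,  0.00434208,  0.01019929],
       [-0.00725111, -0.12921928, -0.99158953,  1.85097977],
       [ 0.        ,  0.        ,  0.        ,  1.        ]])}
{'fov_y': 48.17391584991846, 'cx': 262.5359946297682, 'cy': 185.8050213257154, 'world_from_camera': array([[ 0.96247331, -0.14045075,  0.23220402,  0.1500292 ],
       [-0.27114916, -0.53271584,  0.80168072, -1.27569401],
       [ 0.0111021 , -0.83455822, -0.55080788,  0.9443289 ],
       [ 0.        ,  0.        ,  0.        ,  1.        ]])}
{'time_s': 0.1, 'q': array([ 1.10872978e+00,  3.79360423e-01,  1.73471360e+00, -5.76025198e-06,
        1.02847510e+00, -3.33243178e-02]), 'dq': array([ 0.00042552, -0.00062205, -0.00040639, -0.00159549,  0.00292206,
       -0.00183226]), 'joint_torque': array([-1.70565127e-03, -7.65040040e+01, -4.35290766e+01,  6.51105191e-02,
        3.98906018e-02, -1.23979666e-05]), 'tcp_pos': array([0.29088171, 0.63633308, 0.22435518]), 'tool_rot': array([-0.38236423,  0.59521059,  0.38201484,  0.59463149]), 'wrist_force': array([-0.80735752,  0.27274382,  0.57757515]), 'torque': array([-0.01945653,  0.01007023,  0.0314567 ]), 'gripper_width': 0.9967095400135946}
```

View pics/t0.png

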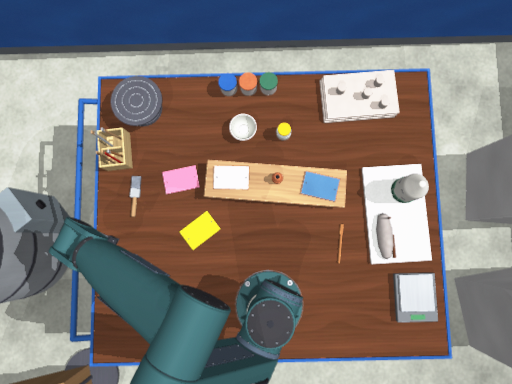

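View pics/s0.png

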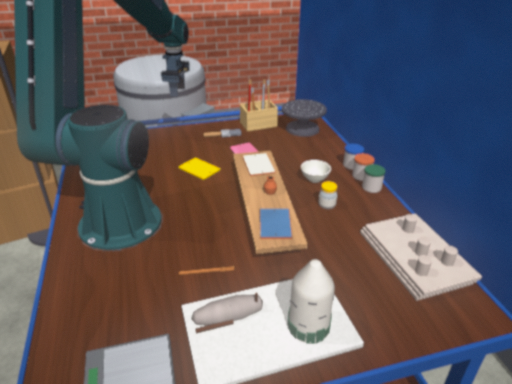

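The top view shows the board from about (206,162) to (347,205). The white tile is at (231,177), near the left (+y) end. The vase is at (277,178) and the blue tile at (321,186). The pink and yellow decoys lie on the bench.

```bash
cat > m.py <<'E'
from h import *
def measure(f='t0'):
    b=cv2.imread(f'pics/{f}.png'); h=cv2.cvtColor(b,cv2.COLOR_BGR2HSV); H,S,V=[h[...,i].astype(int) for i in range(3)]
    roi=np.zeros(H.shape,bool); roi[152:215,185:355]=1
    big=lambda m: max(cv2.findContours((m&roi).astype(np.uint8),cv2.RETR_EXTERNAL,cv2.CHAIN_APPROX_NONE)[0],key=cv2.contourArea)[:,0,:]
    out={}
    for n,m,z in(('white',(S<50)&(V>170),.077),('board',((H>8)&(H<25)&(V>140))|((S<50)&(V>170))|((H>95)&(H<125)&(S>90)&(V>90)),.07),('blue',(H>95)&(H<125)&(S>90)&(V>90),.077)):
        w=ray('top',big(m),z)[:,:2].astype(np.float32); r=cv2.minAreaRect(w); bx=cv2.boxPoints(r)
        e=max((bx[1]-bx[0],bx[2]-bx[1]),key=np.linalg.norm); a=np.arctan2(e[1],e[0])%np.pi
        out[n]=(np.array(r[0]),a); print(n,np.round(r[0],4),np.round(r[1],3),'long axis deg',round(np.degrees(a),1)); print(np.round(bx,3).tolist())
    return out
E
python3 - <<'E'
from m import *
o=measure()
c,a=o['board']; u=np.array([np.cos(a),np.sin(a)]); v=np.array([u[1],-u[0]])
w=o['white'][0]-c; print('tile in board y,x',w@u,w@v,'ang',np.degrees(o['white'][1]-a))
print('vase', ray('top',[277,178],.11))
b=cv2.imread('pics/t0.png')[145:220,185:355]; cv2.imwrite('pics/c0.png',cv2.resize(b,None,fx=4.7,fy=4.7,interpolation=cv2.INTER_CUBIC))
d=np.load('pics/t0.npy'); T=camera_info('top')['world_from_camera']; f=192/np.tan(np.radians(49.0846/2))
for u_,v_ in((231,177),(260,178),(321,186),(277,176)):
    z=d[v_,u_]; print((u_,v_),np.round(T@[(u_-262.25)/f*z,(v_-182.83)/f*z,z,1],3))
E
```

```text
white [0.5406 0.1525] [0.149 0.095] long axis deg 88.7
[[0.4909999966621399, 0.07900000363588333], [0.5860000252723694, 0.07699999958276749], [0.5899999737739563, 0.22599999606609344], [0.4950000047683716, 0.2280000001192093]]
board [ 0.5116 -0.0373] [0.603 0.164] long axis deg 84.3
[[0.4000000059604645, -0.32899999618530273], [0.5630000233650208, -0.34599998593330383], [0.6240000128746033, 0.2549999952316284], [0.46000000834465027, 0.2709999978542328]]
blue [ 0.4936 -0.2264] [0.142 0.092] long axis deg 75.2
[[0.4309999942779541, -0.28299999237060547], [0.5199999809265137, -0.3070000112056732], [0.5559999942779541, -0.17000000178813934], [0.46700000762939453, -0.1459999978542328]]
tile in board y,x 0.19181980461938863 0.009778808969873598 ang 4.435306
vase [[ 0.52685111 -0.04427272  0.11      ]]
(231, 177) [0.539 0.15  0.085 1.   ]
(260, 178) [0.533 0.027 0.077 1.   ]
(321, 186) [ 0.494 -0.232  0.071  1.   ]
(277, 176) [ 0.532 -0.044  0.132  1.   ]
```

View pics/c0.png

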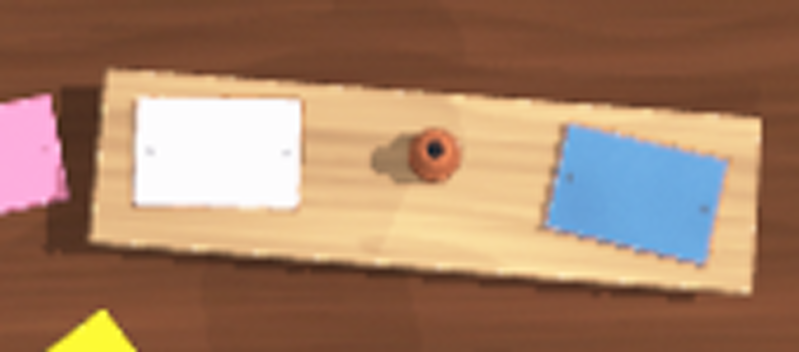

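```bash
cat > plan.py <<'E'
from h import *
from scipy.spatial.transform import Rotation as R
C=np.array([.5116,-.0373]); A=np.radians(84.3); U=np.array([np.cos(A),np.sin(A)]); V=np.array([U[1],-U[0]])
def to(by,bx,z):
    s=read_state(); r=R.from_quat(s['tool_rot']); p=np.r_[C+by*U+bx*V,z]; k=s['tcp_pos'][:2]-C
    print('t',s['time_s'],'tcp',np.round(s['tcp_pos'],4),'board y,x',np.round([k@U,k@V],4),'F',np.round(s['wrist_force'],1),'open',s['gripper_width'])
    for sg in(1,-1):
        X=np.r_[0,0,-1.]; Z=np.r_[sg*V,0]; M=np.c_[X,np.cross(Z,X),Z]
        print('shift mm',np.round(1000*r.inv().apply(p-s['tcp_pos']),1),'turn',np.round((r.inv()*R.from_matrix(M)).as_rotvec(),3))
E
python3 -c "
from plan import *
to(.081,.01,.2)"
```

```text
t 0.1 tcp [0.2909 0.6363 0.2244] board y,x [ 0.6484 -0.2865] F [-0.8  0.3  0.6] open 0.9967095400135946
shift mm [  24.8 -464.1 -441. ] turn [ 1.242e+00 -1.000e-03  1.000e-03]
shift mm [  24.8 -464.1 -441. ] turn [-1.9e+00 -1.0e-03 -1.0e-03]
```

>>> step_arm(
  motion=[
    {"x": 0, "y": -30, "z": -28, "ax": 0.1},
    {"x": 0, "y": -70, "z": -66, "ax": 0.22},
    {"x": 0, "y": -112, "z": -106, "ax": 0.35},
    {"x": 0, "y": -155, "z": -147, "ax": 0.48},
    {"x": 0, "y": -198, "z": -188, "ax": 0.61},
    {"x": 0, "y": -241, "z": -229, "ax": 0.74},
    {"x": 0, "y": -284, "z": -270, "ax": 0.87},
    {"x": 0, "y": -327, "z": -311, "ax": 1.0},
    {"x": 0, "y": -370, "z": -351, "ax": 1.12},
    {"x": 0, "y": -410, "z": -390, "ax": 1.242},
  ],
  grip=50,
)

```text
$.motion[0]: bad value
```

```bash
python3 -c "
from plan import *
to(.081,.01,.12)"
```

```text
t 0.1 tcp [0.2909 0.6363 0.2244] board y,x [ 0.6484 -0.2865] F [-0.8  0.3  0.6] open 0.9967095400135946
shift mm [ 104.8 -464.1 -440.9] turn [ 1.242e+00 -1.000e-03  1.000e-03]
shift mm [ 104.8 -464.1 -440.9] turn [-1.9e+00 -1.0e-03 -1.0e-03]
```

>>> step_arm(
  motion=[
    {"x": 0, "y": -30, "z": -28, "ax": 0.1, "ay": 0, "az": 0},
    {"x": 0, "y": -70, "z": -66, "ax": 0.22, "ay": 0, "az": 0},
    {"x": 0, "y": -112, "z": -106, "ax": 0.35, "ay": 0, "az": 0},
    {"x": 0, "y": -155, "z": -147, "ax": 0.48, "ay": 0, "az": 0},
    {"x": 0, "y": -198, "z": -188, "ax": 0.61, "ay": 0, "az": 0},
    {"x": 0, "y": -241, "z": -229, "ax": 0.74, "ay": 0, "az": 0},
    {"x": 0, "y": -284, "z": -270, "ax": 0.87, "ay": 0, "az": 0},
    {"x": 0, "y": -327, "z": -311, "ax": 1.0, "ay": 0, "az": 0},
    {"x": 0, "y": -370, "z": -351, "ax": 1.12, "ay": 0, "az": 0},
    {"x": 0, "y": -410, "z": -390, "ax": 1.242, "ay": 0, "az": 0},
  ],
  grip=50,
)

```text
time_s: 1.35
tcp_pos: [0.502, 0.1092, 0.2248]
tool_rot: [0.037, 0.706, -0.037, 0.706]
wrist_force: [0.5, 0.5, -1.0]
gripper_width: 0.55
```

```bash
python3 -c "
from plan import *
to(.081,.01,.12)"
```

```text
t 1.35 tcp [0.502  0.1092 0.2248] board y,x [ 0.1448 -0.0241] F [ 0.5  0.5 -1. ] open 0.5496693603554108
shift mm [104.8 -63.6  34.4] turn [-0.005 -0.     0.001]
shift mm [104.8 -63.6  34.4] turn [3.137e+00 1.000e-03 0.000e+00]
```

>>> step_arm(
  motion=[
    {"x": 0, "y": -32, "z": 17, "ax": 0, "ay": 0, "az": 0},
    {"x": 0, "y": -64, "z": 34, "ax": 0, "ay": 0, "az": 0},
    {"x": 15, "y": -64, "z": 34, "ax": 0, "ay": 0, "az": 0},
    {"x": 45, "y": -64, "z": 34, "ax": 0, "ay": 0, "az": 0},
    {"x": 75, "y": -64, "z": 34, "ax": 0, "ay": 0, "az": 0},
    {"x": 100, "y": -64, "z": 34, "ax": 0, "ay": 0, "az": 0},
    {"x": 115, "y": -64, "z": 34, "ax": 0, "ay": 0, "az": 0},
    {"x": 122, "y": -64, "z": 34, "ax": 0, "ay": 0, "az": 0},
    {"x": 125, "y": -64, "z": 34, "ax": 0, "ay": 0, "az": 0},
    {"x": 125, "y": -64, "z": 34, "ax": 0, "ay": 0, "az": 0},
  ],
)

```text
time_s: 2.6
tcp_pos: [0.5294, 0.042, 0.1002]
tool_rot: [0.037, 0.706, -0.037, 0.706]
wrist_force: [-0.2, 0.1, 0.8]
gripper_width: 0.55
```

Run:
```python
from plan import *
to(.081,.01,.0825)
snap('top','t1'); snap('side','s1')
a=cv2.imread('pics/t1.png')[145:220,185:355]; b=cv2.imread('pics/s1.png')[130:260,200:330]
cv2.imwrite('pics/c1.png',np.hstack([cv2.resize(a,(500,400)),cv2.resize(b,(300,400))]))
```

```text
t 2.6 tcp [0.5294 0.042  0.1002] board y,x [0.0806 0.0098] F [-0.2  0.1  0.8] open 0.5499340780723938
shift mm [17.7  0.4  0.2] turn [-0.005  0.     0.001]
shift mm [17.7  0.4  0.2] turn [ 3.137e+00  1.000e-03 -1.000e-03]
```

View pics/c1.png

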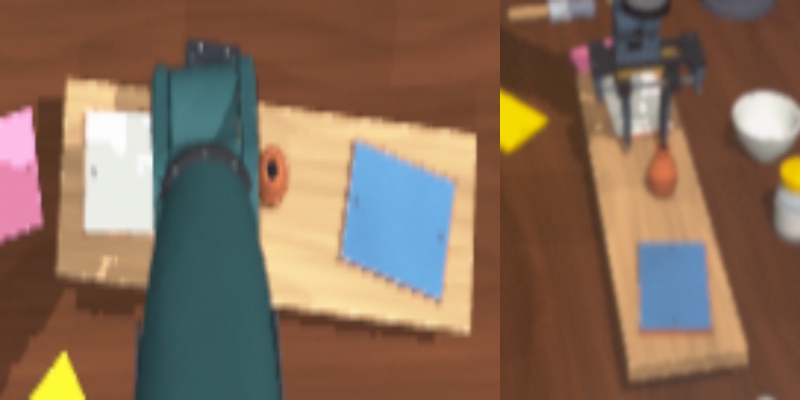

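The crop shows both fingers just behind the tile's rear edge, clear of the vase. Next I lower the tips between the board and the tile's top.

>>> step_arm(
  motion=[
    {"x": 4, "y": 0, "z": 0, "ax": 0, "ay": 0, "az": 0},
    {"x": 8, "y": 0, "z": 0, "ax": 0, "ay": 0, "az": 0},
    {"x": 11, "y": 0, "z": 0, "ax": 0, "ay": 0, "az": 0},
    {"x": 14, "y": 0, "z": 0, "ax": 0, "ay": 0, "az": 0},
    {"x": 15, "y": 0, "z": 0, "ax": 0, "ay": 0, "az": 0},
    {"x": 16, "y": 0, "z": 0, "ax": 0, "ay": 0, "az": 0},
    {"x": 17, "y": 0, "z": 0, "ax": 0, "ay": 0, "az": 0},
    {"x": 17, "y": 0, "z": 0, "ax": 0, "ay": 0, "az": 0},
    {"x": 17, "y": 0, "z": 0, "ax": 0, "ay": 0, "az": 0},
    {"x": 17, "y": 0, "z": 0, "ax": 0, "ay": 0, "az": 0},
  ],
)

```text
time_s: 3.95
tcp_pos: [0.5296, 0.042, 0.0834]
tool_rot: [0.037, 0.706, -0.037, 0.706]
wrist_force: [-0.2, -0.3, -1.1]
gripper_width: 0.55
```

>>> step_arm(
  motion=[
    {"x": 0, "y": 6, "z": 0, "ax": 0, "ay": 0, "az": 0},
    {"x": 0, "y": 12, "z": 0, "ax": 0, "ay": 0, "az": 0},
    {"x": 0, "y": 18, "z": 0, "ax": 0, "ay": 0, "az": 0},
    {"x": 0, "y": 24, "z": 0, "ax": 0, "ay": 0, "az": 0},
    {"x": 0, "y": 30, "z": 0, "ax": 0, "ay": 0, "az": 0},
    {"x": 0, "y": 36, "z": 0, "ax": 0, "ay": 0, "az": 0},
    {"x": 0, "y": 42, "z": 0, "ax": 0, "ay": 0, "az": 0},
    {"x": 0, "y": 48, "z": 0, "ax": 0, "ay": 0, "az": 0},
    {"x": 0, "y": 54, "z": 0, "ax": 0, "ay": 0, "az": 0},
    {"x": 0, "y": 60, "z": 0, "ax": 0, "ay": 0, "az": 0},
  ],
)

```text
time_s: 5.2
tcp_pos: [0.5358, 0.102, 0.0834]
tool_rot: [0.037, 0.706, -0.037, 0.706]
wrist_force: [-0.5, -1.0, 1.0]
gripper_width: 0.545
```

Run:
```python
from plan import *
to(.184,.01,.0834)
snap('top','t2'); snap('side','s2')
a=cv2.imread('pics/t2.png')[145:220,185:310]; b=cv2.imread('pics/s2.png')[130:230,200:300]
cv2.imwrite('pics/c2.png',np.hstack([cv2.resize(a,(420,400)),cv2.resize(b,(380,400))]))
```

```text
t 5.2 tcp [0.5358 0.102  0.0834] board y,x [0.141  0.0103] F [-0.5 -1.   1. ] open 0.54457764941735
shift mm [-0.  43.  -0.5] turn [-0.005  0.001  0.001]
shift mm [-0.  43.  -0.5] turn [ 3.137e+00  1.000e-03 -1.000e-03]
```

View pics/c2.png

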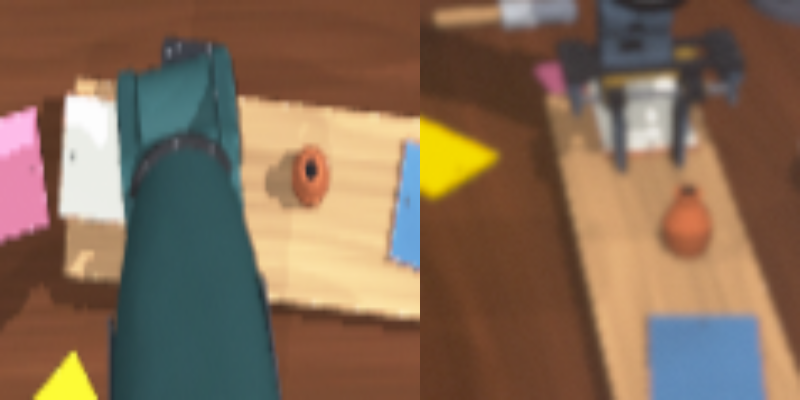

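The tile is sliding and its front edge is just reaching the board's end, at crop pixel (62,155). Another 42 mm should do it.

>>> step_arm(
  motion=[
    {"x": 0, "y": 5, "z": 0, "ax": 0, "ay": 0, "az": 0},
    {"x": 0, "y": 11, "z": 0, "ax": 0, "ay": 0, "az": 0},
    {"x": 0, "y": 17, "z": 0, "ax": 0, "ay": 0, "az": 0},
    {"x": 0, "y": 23, "z": 0, "ax": 0, "ay": 0, "az": 0},
    {"x": 0, "y": 29, "z": 0, "ax": 0, "ay": 0, "az": 0},
    {"x": 0, "y": 34, "z": 0, "ax": 0, "ay": 0, "az": 0},
    {"x": 0, "y": 38, "z": 0, "ax": 0, "ay": 0, "az": 0},
    {"x": 0, "y": 41, "z": 0, "ax": 0, "ay": 0, "az": 0},
    {"x": 0, "y": 42, "z": 0, "ax": 0, "ay": 0, "az": 0},
    {"x": 0, "y": 42, "z": 0, "ax": 0, "ay": 0, "az": 0},
  ],
)

```text
time_s: 6.55
tcp_pos: [0.5403, 0.144, 0.0834]
tool_rot: [0.037, 0.706, -0.037, 0.707]
wrist_force: [-0.2, 0.5, -0.1]
gripper_width: 0.55
```

>>> step_arm(
  motion=[
    {"x": 0, "y": -8, "z": 0, "ax": 0, "ay": 0, "az": 0},
    {"x": 0, "y": -20, "z": 0, "ax": 0, "ay": 0, "az": 0},
    {"x": -15, "y": -20, "z": 0, "ax": 0, "ay": 0, "az": 0},
    {"x": -50, "y": -20, "z": 0, "ax": 0, "ay": 0, "az": 0},
    {"x": -90, "y": -20, "z": 0, "ax": 0, "ay": 0, "az": 0},
    {"x": -130, "y": -20, "z": 0, "ax": 0, "ay": 0, "az": 0},
    {"x": -140, "y": -60, "z": -10, "ax": 0, "ay": 0, "az": 0},
    {"x": -140, "y": -110, "z": -20, "ax": 0, "ay": 0, "az": 0},
    {"x": -140, "y": -160, "z": -30, "ax": 0, "ay": 0, "az": 0},
    {"x": -140, "y": -210, "z": -30, "ax": 0, "ay": 0, "az": 0},
  ],
)

```text
time_s: 7.8
tcp_pos: [0.4877, -0.0631, 0.2247]
tool_rot: [0.036, 0.705, -0.037, 0.707]
wrist_force: [0.3, -0.4, 0.4]
gripper_width: 0.546
```

Run:
```python
from plan import *
from m import measure
snap('top','t3'); snap('side','s3')
to(.184,.01,.0834)
try:
    w,a=measure('t3')['white']; k=w-C; print('board y,x',k@U,k@V,'ang',np.degrees(a-A))
except Exception as e: print(e)
a=cv2.imread('pics/t3.png')[145:220,185:310]; b=cv2.imread('pics/s3.png')[130:230,200:300]
cv2.imwrite('pics/c3.png',np.hstack([cv2.resize(a,(420,252)),cv2.resize(b,(252,252))]))
```

```text
t 7.9 tcp [ 0.4881 -0.0649  0.2247] board y,x [-0.0298 -0.0206] F [0.  0.6 0.4] open 0.5464002093497976
shift mm [141.2 214.2  28.6] turn [-0.008  0.002  0.001]
shift mm [141.2 214.2  28.6] turn [ 3.134e+00  2.000e-03 -4.000e-03]
white [0.5544 0.2384] [0.149 0.099] long axis deg 84.2
[[0.49799999594688416, 0.16899999976158142], [0.5960000157356262, 0.1589999943971634], [0.6110000014305115, 0.3070000112056732], [0.5130000114440918, 0.31700000166893005]]
board [0.5322 0.1603] [0.315 0.164] long axis deg 83.9
[[0.4339999854564667, 0.012000000104308128], [0.597000002861023, -0.004999999888241291], [0.6299999952316284, 0.30799999833106995], [0.46700000762939453, 0.32499998807907104]]
blue [ 0.4936 -0.2264] [0.141 0.093] long axis deg 75.3
[[0.4309999942779541, -0.28299999237060547], [0.5199999809265137, -0.3070000112056732], [0.5559999942779541, -0.17000000178813934], [0.46700000762939453, -0.1459999978542328]]
board y,x 0.2785999070441166 0.015167054872171435 ang -0.09000349645500016
```

View pics/c3.png

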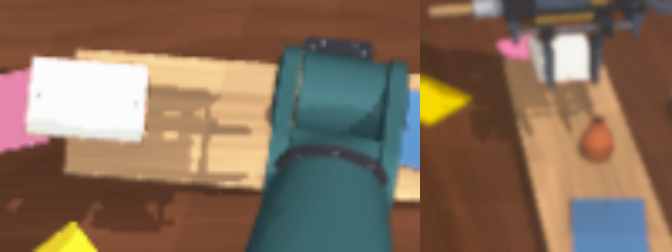

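The crop shows the white tile straight along the board with about 51 mm past the end. The arm is clear of everything, and the vase and blue tile haven't moved. I'm handing it in.

```bash
python3 -c "
from rig import *
print(job_done())"
```

```text
the job is handed in; nothing more can be done
None
```

I pushed the white tile about 85 mm along the board with two half-open fingertips behind its rear edge. It now sticks out past the board's left (+y) end, and I've handed the job in. The arm retreated upward first and was touching nothing.

| Last check (top camera) | Measured | Allowed |
|---|---|---|
| Tile centre along the board (y) | 0.279 m | 0.26 to 0.29 m |
| Tile length past the end | about 51 mm | 35 to 65 mm |
| Tile centre off the centre line (x) | +15 mm | ±30 mm |
| Angle to the board | about 0° | 8° (0.14 rad) |

- **Agreement:** the fingers' final position puts the tile centre at 0.274 m, 4–5 mm short of the camera figure. Both are inside the limits.
- **Blue tile:** it measured the same position before and after.
- **Vase:** I checked it only by eye; it stands where it was in the side view.
- **Other bench objects:** I didn't measure them again, but the arm's path kept clear of them.
- **Time:** about 8 s of the 38 s were used, and no check failed. One move call was refused because rows need all six numbers; nothing moved and I resent it.

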